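Comb the brass rods into the grooves of the sorting tray

ROBOT

A 7-joint arm with a two-finger parallel gripper is mounted at the origin on the work surface. World frame = base frame: x ahead of the robot, y to its left, z up, the work surface at z = 0. Lengths are in mm, angles in degrees, forces in N, time in s.
With the tool pointing down it reaches from about 425 to 875 mm from the base axis. Payload 8.4 kg.
Tool frame: the origin (TCP) lies midway between the tips of the shut fingers; the grasp point (between the pads) lies r.tcp_to_grasp behind it (r.tcp_to_grasp is the distance from the TCP to the grasp point, in mm); z points along the fingers, y is the direction in which the jaws open and shut (so a half turn about z gives the same grasp; the last joint's range is limited). The gripper opens to 87 mm and grips with 3 to 60 N. Pads are 19 mm wide; open, the fingers measure 117 mm over their backs; the gripper's body (75 mm by 190 mm) begins 51 mm behind the grasp point.
Start: joints at [-79.137, 19.091, 2.286, 83.961, -0.768, 76.965, -3.352], TCP at [185.123, 623.051, 222.546] pointing down, gripper open.
Joint ranges: [-147.57, 147.57], [-21.85, 119.76], [-74.77, 79.35], [14.55, 137.4], [-85.83, 265.84], [4.83, 119.75], [-152.11, 152.11]. Speed limits (degrees/s): [127.2, 127.2, 159.86, 159.86, 180, 180, 180].

INTERFACE

Orientations are given as [roll, pitch, yaw] about the fixed x, y, z axes, in that order (R = Rz(yaw) Ry(pitch) Rx(roll)).
In Python, from rig import r gives the robot as it stands.
- The arm moves only by the shell command python3 -m inch 'ROWS' [OPENING] [FORCE]. ROWS is a JSON object of lists of equal length, an entry for each row: "dp": the shift along the tool's x, y, z in mm, a list of three; "rotation": the turn, a rotation vector about the tool's x, y, z in rad, a list of three. In form: {"dp": [[tx, ty, tz], ...], "rotation": [[ax, ay, az], ...]}. A call has 1 to 12 rows; each row shifts and turns the commanded pose from where the row before left it, along the tool's axes as they then stand; what a row does not reach is not made up. A row lasts 1/8 s, in which the tool goes at most 62.5 mm and 10.7 degrees, less where a joint would pass 70% of its speed; a pose out of reach is approached as far as the arm can. A call with a gripper value outside its range is refused whole. OPENING is the closure, from -1 (fully open) to 1 (shut), set as the call begins (- or left out, the last holds). The fingers move at their own pace and stop on an object; FORCE is the grip in N (left out, the last holds). Time passes only in rows, so rows that do not move let the fingers close. It gives the time, the measured TCP pose, the force and the opening at its end, in the units of the state.
- r.get_obs(): the state, without advancing time (a new reading comes with each control period).
- r.grab_frame(name): name is "scene" or "top" or "wrist"; returns the picture (384x512x3 uint8, blue, green, red); there is no depth.
- r.camera_params(name): a dict with "fov_y" (degrees; the focal length in pixels is half the picture's height over the tangent of half this angle, whatever the lens; pixels are square), "cx", "cy" (the principal point, pixels), "k1" (the pictures are not rectified: a ray, as slopes to the right and down, at radius r is drawn at 1 + k1 r^2 times it, then the intrinsics apply), "R" (3x3) and "t" (3): a world point X has camera coordinates R X + t; the wrist camera has in their place "hand_eye" (4x4, takes a point from camera to tool coordinates, whose origin is the TCP and whose axes are the flange's). Camera axes: x right, y down, z forward; pixel columns grow to the right and rows downward; lengths in mm; the calibration is good to about 2 mm. A picture is of the moment at which its call begins: read the wrist's pose just before it. camera_params takes no time and is no camera call.
- r.job_done(): hands the job in, once; it reports no verdict.
Trained networks look in the newest picture that a camera, given by its name, has taken for a name from the list of things; names that differ only in an ending like _2 or _b are one class to them, and where a whole thing is asked for, a point or a joint stands for the part that bears it (a point fixed in the world has none). Each returns a list of dicts, best first, with "conf" (0 to 1); they miss things now and then, are a little off and sometimes report something else, mostly with a low value. They report only what shows in the picture. A call takes as long as a camera call. They do not tell look-alikes from the thing itself.
- r.outline_of(thing, camera): "pixels" (384x512 bool, what is visible of it) and "extent" ([left, top, right, bottom] in pixels, round what is visible of it).
The state is a dict: "clock": time; "qpos": joint angles; "joint_velocities": joint speeds; "effort": joint torques, N m; "tool_pos": TCP position; "orientation": TCP orientation; "contact_force": force on the tool from outside, world axes, zero at the start; "torque": the same for the moment, N m; "width": opening from 0.0 (shut) to 1.0 (fully open).
Only numpy, scipy, OpenCV 4.12 (cv2) and the standard library are available. Lean on these libraries where they do the work, as an engineer would, in place of code of your own. Each camera call takes 0.05 s, during which the arm holds its last target.

TASK

Take the red-handled rake from its wooden rest and slowly comb it across the blue tray, its two black runners pressed lightly on both guide rails throughout each stroke of several seconds, until all four brass rods lie down in the grooves, one to a groove. Move the rods only with the rake, never press hard, then set the rake back on its rest as it was and leave the other things on the bench alone.

Things in the scene. Friction and masses are not known exactly. Their poses are not given: they have to be found in the camera images.
- tray: Tray fixed on the bench on firm rubber feet (sinks 1 mm under 30 N), 132 x 226 mm, blue walls 30 mm high, white inside (104 x 216 mm). Origin: centre of its underside. x runs along the grooves, y across them (the combing direction, either way). Along both long sides, at x = -59 and 59 mm, an aluminium guide rail 8 mm wide for the rake's runners runs along y.
- tray_grooves (a point): Point at the tray's centre, level with the ridge tops, 18 mm above the bench. The 6 grooves are 22 mm apart (centres at y = -55, -33 .. 55 mm from here), 104 mm long, 16 mm wide, 12 mm deep, between ridges 6 mm wide with rounded tops. A rod in a groove lies flush with the ridges.
- tray_start_a (a point): Over the flat land at the tray's -y end, 100 mm from its centre, 34 mm above the bench: with the rake's origin over here its teeth come down in free space. The rails' tops are 34 mm high at this end and rise evenly, by up to 4 mm, to the +y end; how much differs each time and is not measured: feel it. The land is at ridge height, |y| = 66 to 108 mm; where |y| is above 90 mm no rod lies at the start.
- tray_start_b (a point): The same over the land at the tray's +y end; the rails are up to 4 mm higher here than this point.
- rest: Wooden rake rest fixed to the bench, 172 x 60 mm. Origin: centre of its underside. Two blocks 24 x 50 mm at x = -62 and 62 mm, tops at 32 mm, carry the runners; thin cheeks 40 mm high stand outside them (inner faces at x = -81 and 81 mm). The rake lies here at the start, x along the rest's x, origin within 5 mm of the centre and 32 mm above the bench.
- rake: Loose rake, 0.11 to 0.23 kg, 140 mm wide (x), 36 mm deep (y), z up. Origin: its centre, level with the underside of its two black runners (20 x 36 mm at x = -60 and 60 mm). 7 steel teeth, 6 mm thick in y, spread over x = -45..45 mm, reach 14.6 mm below the runners. Upright red handle 50 mm (x) by 18 mm (y), from 14 to 68 mm above the origin; grip it across the 18 mm from above.
- rake_teeth (a point): Middle of the row of teeth at their tips. With both runners on the tray's rails the tips pass 1 to 4.5 mm above the ridges: over rods in the grooves, while they push rods on the ridges. Higher up they ride over the rods and jam. Press the rails with about 3 to 10 N; over 15 N is too hard. Comb at about 25 mm/s; a jammed rod is felt as a sideways push over 10 N: back off a little and go on.
- rake_grip (a point): Point to grip: in the middle of the rake's red handle, 48 mm above the rake's origin, 20 mm below the handle's top.
- rod0: Loose brass rod with round ends, polished, 12 mm thick, 90 mm long, about 86 g. Origin at its centre, x along it. At the start it lies askew on top of the ridges (centre 24 mm above the bench), 27 to 39 degrees off the grooves; down in a groove its centre is 12 mm above the bench.
- rod1: Loose brass rod with round ends, polished, 12 mm thick, 90 mm long, about 86 g. Origin at its centre, x along it. At the start it lies askew on top of the ridges (centre 24 mm above the bench), 27 to 39 degrees off the grooves; down in a groove its centre is 12 mm above the bench.
- rod2: Loose brass rod with round ends, polished, 12 mm thick, 90 mm long, about 86 g. Origin at its centre, x along it. At the start it lies askew on top of the ridges (centre 24 mm above the bench), 27 to 39 degrees off the grooves; down in a groove its centre is 12 mm above the bench.
- rod3: Loose brass rod with round ends, polished, 12 mm thick, 90 mm long, about 86 g. Origin at its centre, x along it. At the start it lies askew on top of the ridges (centre 24 mm above the bench), 27 to 39 degrees off the grooves; down in a groove its centre is 12 mm above the bench.
- spool_copper: Bystander: spool of copper wire, 44 mm across, 36 mm high, standing beside the tray's +y end. Origin under its centre.
- finding_jar: Bystander: small clear jar, 48 mm across, 34 mm high, beside the tray's +y end. Origin under its centre.
- pot_amber: Bystander: amber glass pot, 56 mm across, 45 mm high, beside the rest on its -y side. Origin under its centre.
- bench_block: Bystander: flat steel block, 90 x 90 x 25 mm, at the right. Origin under its centre.
- dish: Bystander: white dish, 90 mm across, 25 mm high, at the left. Origin under its centre.
Mind the look-alikes: they are no part of the job. Leave any green look-alike of the rake alone.

How it is judged:
By the outcome, as a careful person would: the job done as asked, in the order asked, and still so for the second after the job is handed in, with the robot touching nothing.
It also fails if it takes over 64 s, if anything falls off the work surface, if the arm or the gripper's body presses on something with over 40 N, if the wrist force passes 120 N, or if a joint passes its speed limit or range.

## Working session

There is one attempt and no reset: what is moved stays moved. The work goes in short steps, Python scripts to look and compute and a shell command to move; the robot and the scene stay as the last step left them, time stands still between calls to the robot, and variables do not carry over. Pictures are saved under pics/ and viewed, and the job is handed in when it is done.

```bash
ls; mkdir -p pics
python3 - <<'E'
from rig import r
import cv2
o=r.get_obs(); print(o, r.tcp_to_grasp)
for n in ("scene","top","wrist"):
    im=r.grab_frame(n); cv2.imwrite(f"pics/{n}0.png",im); print(n,r.camera_params(n))
E
```

```text
pics
{'clock': 0.0, 'qpos': array([-79.13664035,  19.13090633,   2.28645167,  84.01200069,
        -0.76526551,  76.96672041,  -3.35237236]), 'joint_velocities': array([ 0.02687226, -0.04614486,  0.15073424, -0.00799794, -0.07666964,
       -0.02835256,  0.02749066]), 'effort': array([-3.98683123e-04, -6.56353927e+01,  1.33456752e+00, -4.03804493e+01,
       -5.97363780e-02,  4.44864028e-02,  1.63296759e-04]), 'tool_pos': array([185.04812291, 622.5977672 , 221.66132764]), 'orientation': array([-1.79906029e+02,  9.40162968e-03,  1.63450155e+02]), 'contact_force': array([0.07383463, 0.30578652, 0.1034517 ]), 'torque': array([0.0215467 , 0.02588477, 0.02328403]), 'width': 1.00081775272774} 18.700000000000003
scene {'fov_y': 49.992532502143774, 'cx': 263.5612461846816, 'cy': 200.82103045242803, 'k1': -0.034728035573981436, 'R': array([[-0.14303214,  0.98970479,  0.00512293],
       [ 0.84931128,  0.12539674, -0.51278261],
       [-0.5081458 , -0.06899344, -0.8585032 ]]), 't': array([  90.3935848 , -395.72458398, 1786.86097953])}
top {'fov_y': 49.89037869027337, 'cx': 259.63621048405395, 'cy': 191.65721966786316, 'k1': 0.007843274135848266, 'R': array([[ 0.02548388, -0.9995509 ,  0.01576631],
       [-0.99893804, -0.02606749, -0.03799039],
       [ 0.03838431, -0.01478142, -0.99915372]]), 't': array([ -24.17792397,  497.93473349, 1175.3896673 ])}
wrist {'fov_y': 66.12403440723244, 'cx': 255.9677677430634, 'cy': 185.5060017874118, 'k1': -0.0346125811936336, 'hand_eye': array([[-1.85598389e-04, -9.70342677e-01, -2.41733437e-01,
         6.59307259e+01],
       [ 9.99999933e-01, -2.56702055e-04,  2.62647083e-04,
        -3.65571627e-01],
       [-3.16911144e-04, -2.41733372e-01,  9.70342659e-01,
        -1.61395554e+02],
       [ 0.00000000e+00,  0.00000000e+00,  0.00000000e+00,
         1.00000000e+00]])}
```

View pics/top0.png

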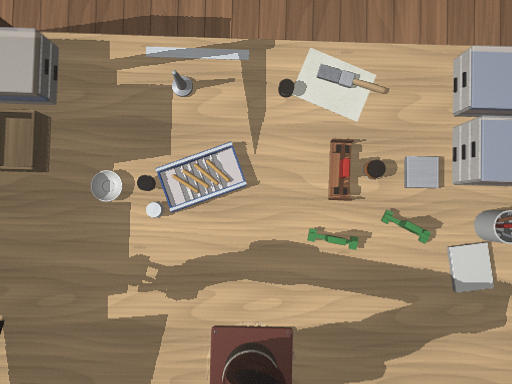

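View pics/scene0.png

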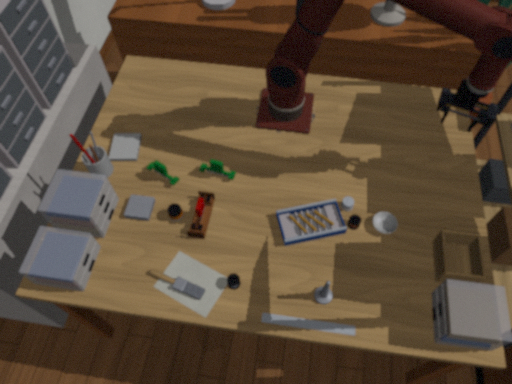

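View pics/wrist0.png

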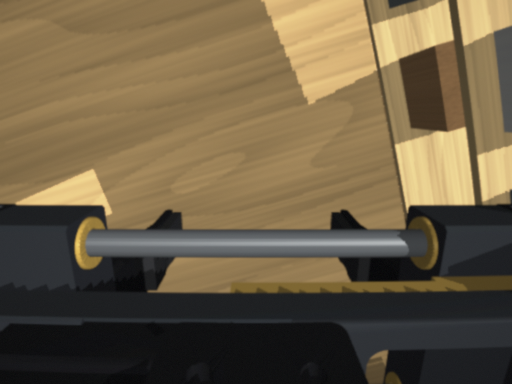

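```bash
cat > h.py <<'E'
import numpy as np, cv2
from scipy.spatial.transform import Rotation as Ro
from rig import r
def intr(p):
    f=192/np.tan(np.radians(p["fov_y"]/2)); return f,p["cx"],p["cy"],p["k1"]
def toolT(o):
    T=np.eye(4);T[:3,:3]=Ro.from_euler('xyz',o["orientation"],degrees=True).as_matrix();T[:3,3]=o["tool_pos"];return T
def camRt(name,o=None):
    p=r.camera_params(name)
    if name=="wrist":
        W=toolT(o)@np.array(p["hand_eye"]); R=W[:3,:3].T; return p,R,-R@W[:3,3]
    return p,np.array(p["R"]),np.array(p["t"])
def project(X,cam):
    p,R,t=cam; f,cx,cy,k=intr(p); c=np.atleast_2d(X)@R.T+t; s=c[:,:2]/c[:,2:]
    q=(s**2).sum(1,keepdims=True); return s*(1+k*q)*f+[cx,cy]
def back(px,z,cam):
    p,R,t=cam; f,cx,cy,k=intr(p); d=(np.atleast_2d(px)-[cx,cy])/f; s=d.copy()
    for _ in range(20): s=d/(1+k*(s**2).sum(1,keepdims=True))
    D=np.c_[s,np.ones(len(s))]@R; C=-R.T@t
    return C+D*((z-C[2])/D[:,2])[:,None]
E
python3 - <<'E'
from h import *
o=r.get_obs(); im=r.grab_frame("top")
cam=camRt("top")
for n,z in (("tray",30),("rest",32),("rake",60)):
    for d in r.outline_of(n,"top")[:3]:
        m=d["pixels"].astype(np.uint8); c,s,a=cv2.minAreaRect(cv2.findNonZero(m))
        b=cv2.boxPoints((c,s,a)); W=back(b,z,cam)
        print(n,round(d["conf"],2),d["extent"],np.round(c),np.round(s,1),"ctr",W.mean(0).round(1),"len",np.linalg.norm(W[1]-W[0]).round(1),np.linalg.norm(W[2]-W[1]).round(1),"ang",np.degrees(np.arctan2(*(W[1]-W[0])[1::-1])).round(1))
c=im[120:280,130:450]; cv2.imwrite("pics/crop1.png",cv2.resize(c,None,fx=2.5,fy=2.5,interpolation=cv2.INTER_CUBIC))
E
```

```text
tray 0.65 [158.6, 140.0, 248.8, 212.7] [201. 176.] [49.3 80.8] ctr [537.6 156.   30. ] len 227.5 139.7 ang -69.0
rest 0.89 [330.8, 139.8, 350.5, 202.9] [340. 169.] [22.9 61.2] ctr [ 567.8 -236.9   32. ] len 173.7 65.2 ang -1.8
rake 0.94 [330.7, 144.7, 350.4, 193.6] [342. 169.] [14.1 49.1] ctr [ 563.8 -236.3   60. ] len 136.0 39.1 ang -1.7
rake 0.69 [376.8, 207.9, 431.5, 246.3] [405. 226.] [51.5 13.9] ctr [ 412.6 -413.9   60. ] len 38.5 141.3 ang -26.9
rake 0.66 [306.0, 231.6, 355.2, 248.7] [332. 238.] [50.6 11.8] ctr [ 374.  -212.3   60. ] len 32.3 139.1 ang -9.1
```

View pics/crop1.png

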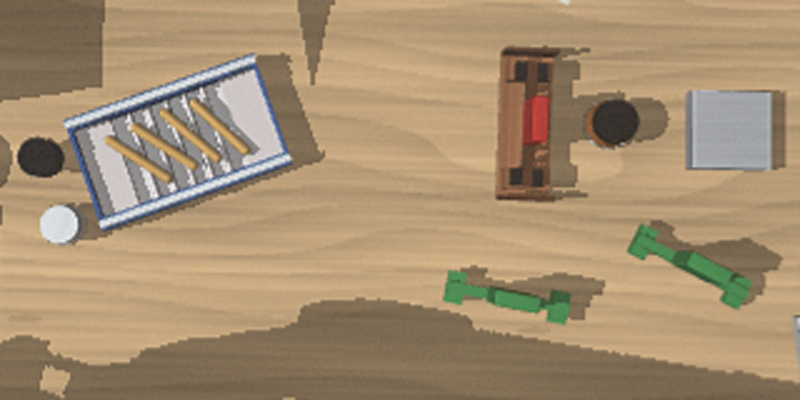

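Three rake-shaped things: the red one at (342,169) lying in a wooden rest fits; the green ones at (405,226) and (332,238) are look-alikes to leave alone. The crop shows only the red one sits on the rest. Next I move the wrist over the tray.

```bash
python3 -m inch '{"dp":[[-45,-29,0],[-45,-29,0],[-45,-29,0],[-45,-29,0],[-45,-29,0],[-45,-29,0]],"rotation":[[0,0,0],[0,0,0],[0,0,0],[0,0,0],[0,0,0],[0,0,0]]}'; python3 -c "
from rig import r
o=r.get_obs();print(o['qpos'],o['clock'])"
```

```text
clock: 1.1
tool_pos: [395.4, 377.9, 222.8]
orientation: [180.0, 0.0, 163.5]
contact_force: [-0.3, 0.8, 0.4]
width: 0.996
[-59.74548375   6.91024577  12.45953117  99.0105224   -1.55271871
  74.21572915  26.49907839] 1.1
```

```bash
python3 -m inch '{"dp":[[-45,-29,0],[-45,-29,0],[-45,-29,0],[-45,-29,0],[-45,-29,0],[-45,-29,0],[0,0,0],[0,0,0],[0,0,0]],"rotation":[[0,0,0],[0,0,0],[0,0,0],[0,0,0],[0,0,0],[0,0,0],[0,0,-0.15],[0,0,-0.15],[0,0,0]]}'
python3 - <<'E'
from h import *
o=r.get_obs();print(o['qpos'],o['clock'])
im=r.grab_frame("wrist"); cv2.imwrite("pics/w1.png",im); np.save("w1.npy",np.array([o["tool_pos"],o["orientation"]]))
E
```

```text
clock: 2.22
tool_pos: [603.6, 135.6, 222.5]
orientation: [180.0, -0.0, -179.4]
contact_force: [-0.2, -0.1, -0.1]
width: 1.001
[-35.66774517  15.98073083  23.33588366  89.5697751   -6.46573985
  75.79282873  79.03318826] 2.225
```

View pics/w1.png

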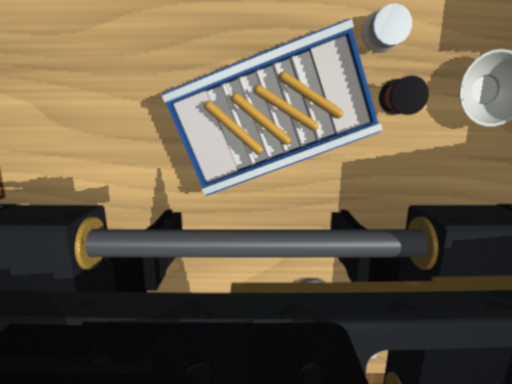

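Run:
```python
import cv2
im=cv2.imread("pics/w1.png")
c=im[10:200,155:390]; cv2.imwrite("pics/w1c.png",cv2.resize(c,None,fx=3,fy=3,interpolation=cv2.INTER_CUBIC))
```

```text
(no output)
```

View pics/w1c.png

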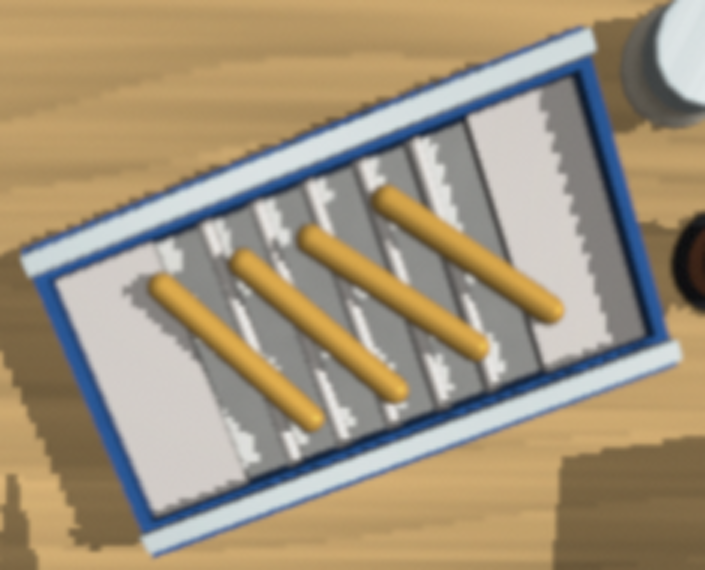

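```bash
cat > fit.py <<'E'
from h import *
from scipy.optimize import least_squares
A=np.load("w1.npy"); o=dict(tool_pos=A[0],orientation=A[1]); cam=camRt("wrist",o)
px=np.array([[22,258],[29,281],[590,28],[596,49],[143,538],[152,556],[676,342],[681,359]])/3.+[155-.33,10-.33]
def mod(v):
    x,y,a,L,d=v; P=[]
    for xx,s in ((-63,-1),(-55,-1),(-63,1),(-55,1),(55,-1),(63,-1),(55,1),(63,1)):
        P.append([xx,s*L,34+(d if s>0 else 0)])
    P=np.array(P); c,s=np.cos(a),np.sin(a)
    return np.c_[x+c*P[:,0]-s*P[:,1],y+s*P[:,0]+c*P[:,1],P[:,2]]
for dd in (0,2,4):
    f=lambda v:(project(mod([*v[:4],dd]),cam)-px).ravel()
    s=least_squares(f,[538,156,.37,113]); print(dd,s.x[:2].round(1),np.degrees(s.x[2]).round(2),s.x[3].round(1),"rms",np.sqrt((s.fun**2).mean()).round(2)); 
print(s.fun.reshape(-1,2).round(1))
E
python3 fit.py
```

```text
0 [537.6 155. ] 21.41 112.9 rms 0.43
2 [537.8 154.6] 21.42 112.6 rms 0.37
4 [537.9 154.3] 21.42 112.2 rms 0.36
[[-0.2  0.2]
 [ 0.4 -0.7]
 [-0.4 -0.2]
 [-0.3  0.3]
 [ 0.1  0.2]
 [-0.3  0.1]
 [ 0.4 -0.4]
 [ 0.5  0.5]]
```

```bash
python3 -m inch '{"dp":[[-4,-47,0],[-4,-47,0],[-4,-47,0],[-4,-47,0],[-4,-47,0],[-4,-47,0],[-4,-47,0],[-4,-47,0],[0,0,0]],"rotation":[[0,0,0],[0,0,0],[0,0,0],[0,0,0],[0,0,0],[0,0,0],[0,0,0],[0,0,0.04],[0,0,0]]}'
python3 - <<'E'
from h import *
o=r.get_obs();print(o['qpos'],o['clock'])
im=r.grab_frame("wrist"); cv2.imwrite("pics/w2.png",im); np.save("w2.npy",np.array([o["tool_pos"],o["orientation"]]))
cam=camRt("wrist",o); c=project([[567,-237,32]],cam)[0]; print(c)
x0,y0=int(c[0])-120,max(0,int(c[1])-90); print(x0,y0)
cv2.imwrite("pics/w2c.png",cv2.resize(im[y0:y0+180,x0:x0+240],None,fx=3,fy=3,interpolation=cv2.INTER_CUBIC))
E
```

```text
clock: 3.4
tool_pos: [638.5, -245.1, 222.5]
orientation: [-179.8, -0.0, 177.8]
contact_force: [1.3, 0.0, 0.5]
width: 1.001
[ -6.1480676   25.41405931  33.07070966  79.87492589 -13.65010993
  78.70615924 114.80132799] 3.4
[261.14431418 107.16672733]
141 17
```

View pics/w2c.png

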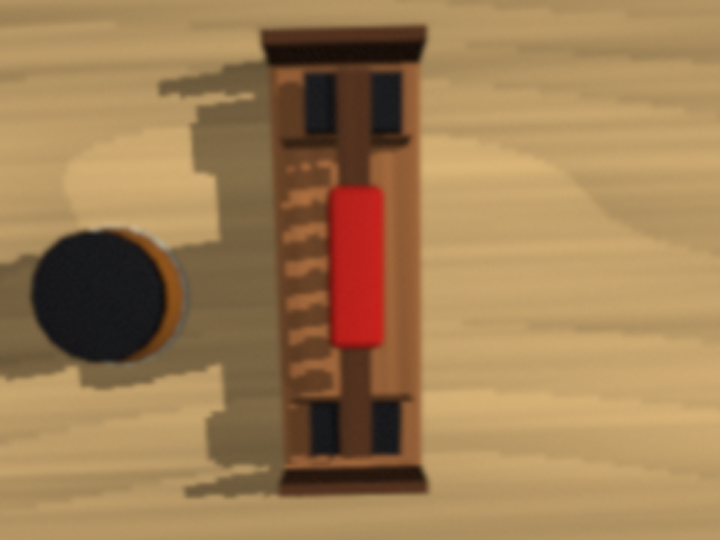

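```bash
cat > fit2.py <<'E'
from h import *
from scipy.optimize import least_squares
A=np.load("w2.npy"); o=dict(tool_pos=A[0],orientation=A[1]); cam=camRt("wrist",o)
u=lambda q:np.array(q)/3.+[141-.33,17-.33]
def fit(px,P,v0):
    P=np.array(P,float)
    def m(v):
        x,y,a=v; c,s=np.cos(a),np.sin(a); return np.c_[x+c*P[:,0]-s*P[:,1],y+s*P[:,0]+c*P[:,1],P[:,2]]
    s=least_squares(lambda v:(project(m(v),cam)-px).ravel(),v0)
    print(s.x[:2].round(1),np.degrees(s.x[2]).round(2),"rms",np.sqrt((s.fun**2).mean()).round(2),s.fun.reshape(-1,2).round(1).tolist())
# image up=-x world(rest -x), right=+y
fit(u([[331,186],[384,186],[384,347],[331,347]]),[[-25,-9,100],[-25,9,100],[25,9,100],[25,-9,100]],[565,-237,0])
for h in (36,40,44,48): fit(u([[304,72],[403,72],[400,454],[310,454]]),[[-70,-18,h],[-70,18,h],[70,18,h],[70,-18,h]],[565,-237,0])
# rest cheeks tops z=40 outer: upper (262,30),(426,26); lower (281,492),(427,492)
fit(u([[262,30],[427,27],[428,491],[280,493]]),[[-86,-30,40],[-86,30,40],[86,30,40],[86,-30,40]],[565,-237,0])
E
python3 fit2.py
```

```text
[ 567.1 -239.2] -2.09 rms 0.83 [[-1.0, -0.7], [1.0, -0.8], [0.6, 0.8], [-0.6, 0.9]]
[ 566.8 -239.8] -1.91 rms 0.42 [[0.0, 0.6], [0.0, 0.4], [0.0, -0.7], [-0.1, -0.6]]
[ 567.  -239.8] -1.91 rms 0.18 [[-0.2, -0.0], [0.2, -0.2], [0.2, 0.1], [-0.2, 0.2]]
[ 567.3 -239.8] -1.91 rms 0.68 [[-0.4, -0.7], [0.4, -0.9], [0.3, 0.9], [-0.4, 1.0]]
[ 567.5 -239.9] -1.91 rms 1.23 [[-0.6, -1.4], [0.6, -1.6], [0.5, 1.7], [-0.6, 1.9]]
[ 567.6 -241.6] -1.02 rms 0.82 [[-0.5, -0.8], [0.6, -1.1], [0.3, 1.0], [-0.4, 1.3]]
```

```bash
python3 -m inch '{"dp":[[18,0.75,27],[18,0.75,27],[18,0.75,27],[17.6,0.75,27],[0,0,0]],"rotation":[[0,0,0],[0,0,0],[0,0,0],[0,0,0],[0,0,0]]}'
python3 - <<'E'
from h import *
o=r.get_obs();print(o['tool_pos'],o['orientation'],o['qpos'])
im=r.grab_frame("wrist"); cv2.imwrite("pics/w3.png",im)
E
```

```text
clock: 4.08
tool_pos: [566.9, -232.7, 113.2]
orientation: [179.9, -0.2, 178.3]
contact_force: [-0.0, 0.6, 0.0]
width: 1.0
[ 566.86713186 -232.71436431  113.15607176] [179.89239966  -0.18367603 178.34638469] [ -7.75209963  21.53154407  32.41295408  98.04117734 -12.64782162
  64.30544265 116.76073736]
```

View pics/w3.png

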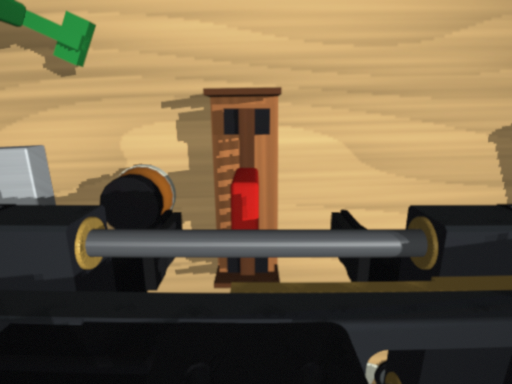

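```bash
python3 -m inch '{"dp":[[0,-3.3,0],[0,-3.3,0],[0,0,13],[0,0,13],[0,0,13],[0,0,13],[0,0,0],[0,0,0]],"rotation":[[0,0,0],[0,0,0],[0,0,0.003],[0,0,0],[0,0,0],[0,0,0],[0,0,0],[0,0,0]]}'
python3 - <<'E'
from h import *
o=r.get_obs();print(o['tool_pos'],o['orientation'],o['joint_velocities'].round(1))
im=r.grab_frame("wrist"); cv2.imwrite("pics/w4.png",im)
E
```

```text
clock: 5.12
tool_pos: [568.3, -241.7, 62.8]
orientation: [-180.0, 0.0, 178.2]
contact_force: [0.7, -0.4, -0.0]
width: 0.999
[ 568.3102644  -241.66388901   62.78011585] [-1.79987808e+02  1.13248521e-02  1.78170548e+02] [-0.1 -0.4  0.1 -0.4 -0.1 -0.  -0.1]
```

View pics/w4.png

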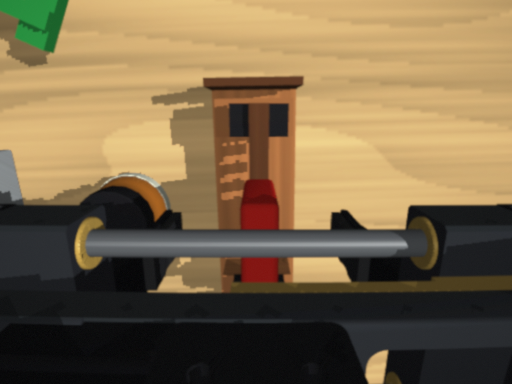

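```bash
python3 -m inch '{"dp":[[1.2,1.8,1.3],[0,0,0],[0,0,0]],"rotation":[[0,0,0],[0,0,0],[0,0,0]]}' && python3 -m inch '{"dp":[[0,0,0],[0,0,0],[0,0,0],[0,0,0],[0,0,0],[0,0,0]],"rotation":[[0,0,0],[0,0,0],[0,0,0],[0,0,0],[0,0,0],[0,0,0]]}' 1 40; python3 -c "
from rig import r
o=r.get_obs();print(o['tool_pos'],o['contact_force'],o['torque'],o['width'])"
```

```text
clock: 5.55
tool_pos: [567.1, -239.6, 61.4]
orientation: [180.0, 0.0, 178.2]
contact_force: [-0.8, 0.6, 0.4]
width: 0.996
clock: 6.3
tool_pos: [567.0, -239.7, 61.3]
orientation: [-180.0, -0.0, 178.2]
contact_force: [0.5, 0.1, 0.8]
width: 0.4
[ 567.00522625 -239.68525384   61.25455876] [0.49614276 0.08138702 0.77707126] [-0.00187931 -0.02425729  0.00328649] 0.3997410091204021
```

Still closing; a few more rows.

```bash
python3 -m inch '{"dp":[[0,0,0],[0,0,0],[0,0,0],[0,0,0]],"rotation":[[0,0,0],[0,0,0],[0,0,0],[0,0,0]]}'; python3 -c "
from rig import r
o=r.get_obs();print(o['tool_pos'],o['contact_force'],o['torque'],o['width'])"
```

```text
clock: 6.8
tool_pos: [567.0, -239.7, 61.2]
orientation: [-180.0, -0.0, 178.2]
contact_force: [-0.2, 0.2, -0.1]
width: 0.202
[ 566.95446532 -239.69334094   61.20279069] [-0.19444063  0.19877133 -0.07269811] [-0.00622261  0.04563757 -0.02846738] 0.20228098568233638
```

```bash
python3 -m inch '{"dp":[[0,0,-6],[0,0,-14],[0,0,-24],[0,0,-24],[0,0,0]],"rotation":[[0,0,0],[0,0,0],[0,0,0],[0,0,0],[0,0,0]]}' && python3 -m inch '{"dp":[[0,15,0],[0,35,0],[0.3,42,0],[0.3,42,0],[0.4,42,0],[0.4,42,0],[0.4,42,0],[0.4,28,0],[0,13.4,0]],"rotation":[[0,0,0],[0,0,0],[0,0,0],[0,0,0],[0,0,0],[0,0,0],[0,0,0],[0,0,0],[0,0,0]]}' &&  python3 -m inch '{"dp":[[0,0,0],[0,0,0],[0,0,0],[0,0,0],[0,0,0],[0,0,0]],"rotation":[[0,0,-0.1],[0,0,-0.13],[0,0,-0.12],[0,0,-0.055],[0,0,0],[0,0,0]]}'
python3 - <<'E'
from h import *
o=r.get_obs();print(o['tool_pos'],o['orientation'],o['contact_force'],o['torque'],o['width'],o['qpos'])
im=r.grab_frame("wrist"); cv2.imwrite("pics/w5.png",im)
E
```

```text
clock: 7.42
tool_pos: [568.3, -240.3, 131.9]
orientation: [-180.0, 0.2, 178.2]
contact_force: [-0.2, -0.2, -2.3]
width: 0.203
clock: 8.55
tool_pos: [573.3, 64.5, 128.2]
orientation: [180.0, -0.1, 178.4]
contact_force: [0.2, 0.1, -2.4]
width: 0.21
clock: 9.3
tool_pos: [574.2, 61.3, 129.0]
orientation: [-180.0, -0.0, -158.7]
contact_force: [0.3, -1.4, -2.8]
width: 0.202
[574.16241226  61.28730296 128.95562528] [-1.79994834e+02 -3.57413012e-02 -1.58725095e+02] [ 0.32801041 -1.44239644 -2.83371941] [ 0.06456855  0.07873681 -0.01234327] 0.202264401402375 [-29.39544831  15.07453658  22.15719991 101.92075973  -6.23777333
  64.23962547 106.06762553]
```

View pics/w5.png

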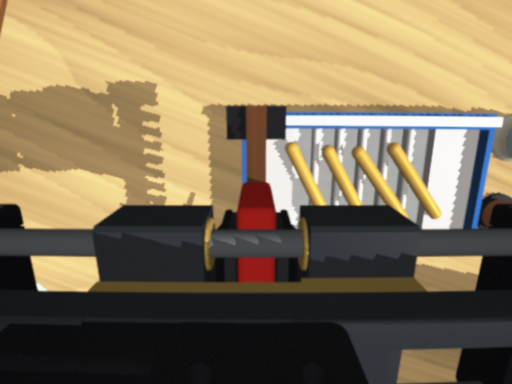

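```bash
python3 -m inch '{"dp":[[0,0,10],[0,0,18],[0,0,18],[0,0,12],[0,0,4],[0,0,0],[0,0,0]],"rotation":[[0,0,0],[0,0,0],[0,0,0],[0,0,0],[0,0,0],[0,0,0],[0,0,0]]}'
python3 - <<'E'
from h import *
o=r.get_obs();print(o['tool_pos'],o['orientation'],o['contact_force'],o['torque'],o['width'])
E
```

```text
clock: 10.22
tool_pos: [574.9, 61.7, 67.9]
orientation: [-180.0, 0.1, -158.6]
contact_force: [-0.1, -0.0, -1.0]
width: 0.203
[574.88325939  61.73434022  67.85751701] [-1.79991090e+02  5.94370829e-02 -1.58619533e+02] [-0.11942938 -0.02009208 -0.97322371] [0.0294004  0.0418128  0.01586723] 0.20316277535674007
```

```bash
python3 -m inch '{"dp":[[0,0,2],[0,0,1.2],[0,0,0]],"rotation":[[0,0,0],[0,0,0],[0,0,0]]}';python3 -m inch '{"dp":[[0,0,0.7],[0,0,0]],"rotation":[[0,0,0],[0,0,0]]}';python3 -m inch '{"dp":[[0,0,0.5],[0,0,0]],"rotation":[[0,0,0],[0,0,0]]}'
```

```text
clock: 10.6
tool_pos: [574.3, 61.7, 64.0]
orientation: [180.0, -0.0, -158.6]
contact_force: [-1.5, 0.3, -2.1]
width: 0.206
clock: 10.85
tool_pos: [574.5, 61.7, 63.5]
orientation: [-180.0, 0.0, -158.6]
contact_force: [-0.8, -0.2, -0.4]
width: 0.2
clock: 11.1
tool_pos: [574.5, 61.6, 63.3]
orientation: [180.0, 0.0, -158.6]
contact_force: [-1.2, -0.7, 4.5]
width: 0.206
```

```bash
python3 -m inch '{"dp":[[0,2,-0.01],[0,3.1,-0.025],[0,3.1,-0.025],[0,3.1,-0.025]],"rotation":[[0,0,0],[0,0,0],[0,0,0],[0,0,0]]}'
```

```text
clock: 11.6
tool_pos: [570.9, 71.9, 63.4]
orientation: [-179.9, 0.1, -158.6]
contact_force: [1.6, -4.3, 5.2]
width: 0.202
```

```bash
python3 -m inch '{"dp":[[0,3.1,-0.03],[0,3.1,-0.03],[0,3.1,-0.03],[0,3.1,-0.03]],"rotation":[[0,0,0],[0,0,0],[0,0,0],[0,0,0]]}'
```

```text
clock: 12.1
tool_pos: [566.4, 83.5, 63.5]
orientation: [-179.9, 0.1, -158.6]
contact_force: [2.8, -3.6, 6.1]
width: 0.206
```

```bash
python3 -m inch '{"dp":[[0,3.1,-0.07],[0,3.1,-0.06],[0,3.1,-0.05],[0,3.1,-0.05]],"rotation":[[0,0,0],[0,0,0],[0,0,0],[0,0,0]]}'
```

```text
clock: 12.6
tool_pos: [561.8, 95.1, 63.7]
orientation: [-180.0, 0.1, -158.6]
contact_force: [0.7, -3.4, 6.3]
width: 0.205
```

```bash
python3 -m inch '{"dp":[[0,3.1,-0.05],[0,3.1,-0.05],[0,3.1,-0.05],[0,3.1,-0.05]],"rotation":[[0,0,0],[0,0,0],[0,0,0],[0,0,0]]}'
```

```text
clock: 13.1
tool_pos: [557.2, 106.7, 63.9]
orientation: [-180.0, 0.1, -158.6]
contact_force: [1.7, -3.9, 5.4]
width: 0.206
```

```bash
python3 -m inch '{"dp":[[0,3.1,-0.05],[0,3.1,-0.05],[0,3.1,-0.05],[0,3.1,-0.05]],"rotation":[[0,0,0],[0,0,0],[0,0,0],[0,0,0]]}'
python3 - <<'E'
from h import *
im=r.grab_frame("wrist"); cv2.imwrite("pics/w6.png",im)
E
```

```text
clock: 13.6
tool_pos: [552.7, 118.2, 64.0]
orientation: [-180.0, 0.1, -158.6]
contact_force: [1.2, -3.7, 5.7]
width: 0.2
```

View pics/w6.png

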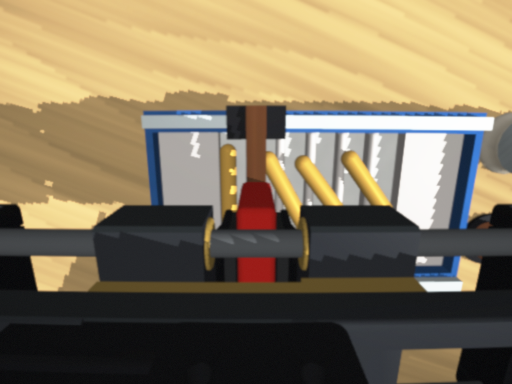

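```bash
python3 -m inch '{"dp":[[0,3.1,-0.05],[0,3.1,-0.05],[0,3.1,-0.05],[0,3.1,-0.05]],"rotation":[[0,0,0],[0,0,0],[0,0,0],[0,0,0]]}'
```

```text
clock: 14.15
tool_pos: [548.0, 129.8, 64.2]
orientation: [-180.0, 0.0, -158.6]
contact_force: [1.9, -3.9, 5.2]
width: 0.208
```

```bash
python3 -m inch '{"dp":[[0,3.1,-0.05],[0,3.1,-0.05],[0,3.1,-0.05],[0,3.1,-0.05]],"rotation":[[0,0,0],[0,0,0],[0,0,0],[0,0,0]]}'
```

```text
clock: 14.65
tool_pos: [543.4, 141.4, 64.3]
orientation: [-180.0, 0.0, -158.6]
contact_force: [1.8, -3.8, 4.8]
width: 0.204
```

```bash
python3 -m inch '{"dp":[[0,3.1,-0.05],[0,3.1,-0.05],[0,3.1,-0.05],[0,3.1,-0.05]],"rotation":[[0,0,0],[0,0,0],[0,0,0],[0,0,0]]}'
```

```text
clock: 15.15
tool_pos: [538.9, 153.0, 64.5]
orientation: [-180.0, 0.0, -158.6]
contact_force: [2.7, -3.1, 4.7]
width: 0.202
```

```bash
python3 -m inch '{"dp":[[0,3.1,-0.05],[0,3.1,-0.05],[0,3.1,-0.05],[0,3.1,-0.05],[0,3.1,-0.05]],"rotation":[[0,0,0],[0,0,0],[0,0,0],[0,0,0],[0,0,0]]}'
```

```text
clock: 15.78
tool_pos: [533.1, 167.5, 64.7]
orientation: [-180.0, 0.0, -158.6]
contact_force: [2.0, -4.7, 5.6]
width: 0.201
```

```bash
python3 -m inch '{"dp":[[0,3.1,-0.04],[0,3.1,-0.04],[0,3.1,-0.05],[0,3.1,-0.05],[0,3.1,-0.05]],"rotation":[[0,0,0],[0,0,0],[0,0,0],[0,0,0],[0,0,0]]}'
python3 - <<'E'
from h import *
im=r.grab_frame("wrist"); cv2.imwrite("pics/w7.png",im)
E
```

```text
clock: 16.4
tool_pos: [527.4, 181.8, 64.9]
orientation: [-180.0, 0.0, -158.6]
contact_force: [1.8, -4.8, 5.5]
width: 0.204
```

View pics/w7.png

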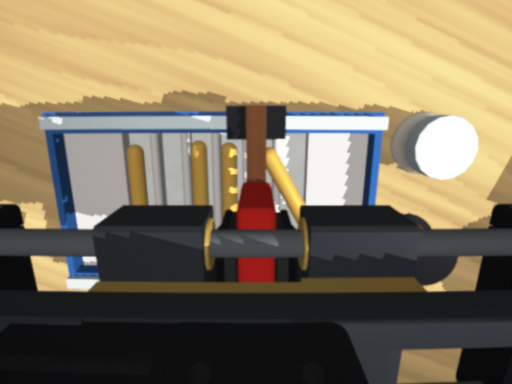

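```bash
python3 -m inch '{"dp":[[0,3.1,-0.05],[0,3.1,-0.05],[0,3.1,-0.05],[0,3.1,-0.05],[0,3.1,-0.05]],"rotation":[[0,0,0],[0,0,0],[0,0,0],[0,0,0],[0,0,0]]}'
```

```text
clock: 17.08
tool_pos: [521.6, 196.5, 65.1]
orientation: [-180.0, -0.0, -158.6]
contact_force: [1.2, -3.6, 5.3]
width: 0.201
```

```bash
python3 -m inch '{"dp":[[0,3.1,-0.05],[0,3.1,-0.05],[0,3.1,-0.05],[0,3.1,-0.05],[0,3.1,-0.05]],"rotation":[[0,0,0],[0,0,0],[0,0,0],[0,0,0],[0,0,0]]}'
```

```text
clock: 17.7
tool_pos: [515.9, 210.9, 65.3]
orientation: [-180.0, -0.0, -158.6]
contact_force: [1.4, -4.0, 5.6]
width: 0.204
```

```bash
python3 -m inch '{"dp":[[0,3.1,-0.05],[0,3.1,-0.05],[0,3.1,-0.05],[0,3.1,-0.05],[0,3.1,-0.05]],"rotation":[[0,0,0],[0,0,0],[0,0,0],[0,0,0],[0,0,0]]}'
python3 - <<'E'
from h import *
im=r.grab_frame("wrist"); cv2.imwrite("pics/w8.png",im)
E
```

```text
clock: 18.32
tool_pos: [510.2, 225.4, 65.5]
orientation: [180.0, -0.0, -158.6]
contact_force: [1.9, -3.5, 4.1]
width: 0.205
```

View pics/w8.png

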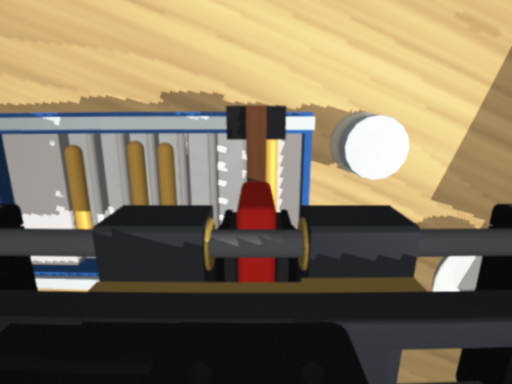

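```bash
python3 -m inch '{"dp":[[0,0,-3],[0,0,-10],[0,0,-12],[0,0,0]],"rotation":[[0,0,0],[0,0,0],[0,0,0],[0,0,0]]}'
python3 - <<'E'
from h import *
o=r.get_obs();print(o['tool_pos'],o['contact_force'])
im=r.grab_frame("wrist"); cv2.imwrite("pics/w9.png",im)
im=r.grab_frame("top"); cv2.imwrite("pics/t9.png",cv2.resize(im[120:230,140:270],None,fx=5,fy=5,interpolation=cv2.INTER_CUBIC))
E
```

```text
clock: 18.88
tool_pos: [511.1, 225.7, 91.9]
orientation: [180.0, 0.1, -158.6]
contact_force: [-0.7, 0.1, -1.2]
width: 0.199
[511.09229445 225.68437526  91.92205153] [-0.68456581  0.06340375 -1.17338588]
```

View pics/w9.png

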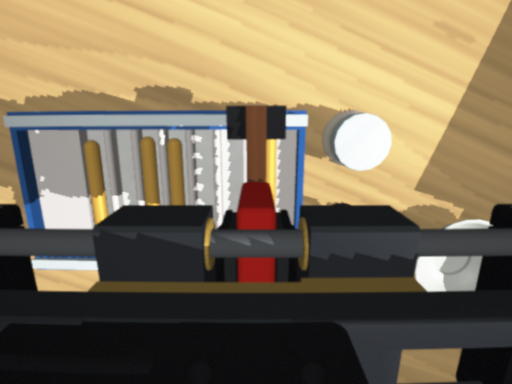

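View pics/t9.png

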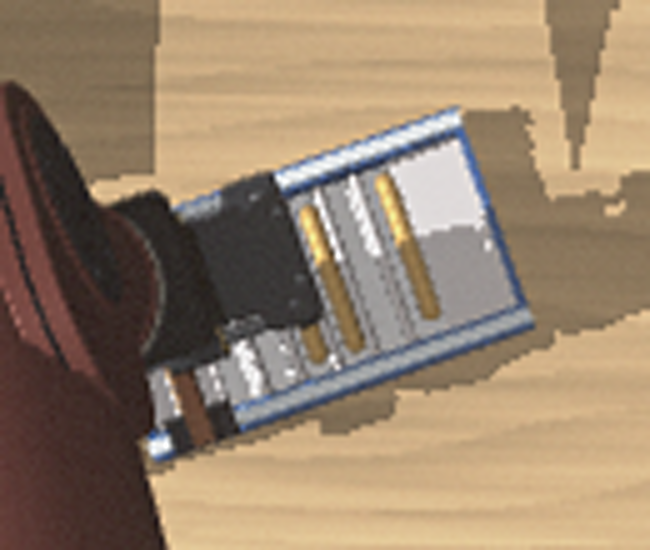

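```bash
cat > tr.py <<'E'
from h import *
a=np.radians(21.42)
def tray(px,z,cam):
    W=back(px,z,cam)-[537.7,154.7,0]; c,s=np.cos(a),np.sin(a); return np.c_[c*W[:,0]+s*W[:,1],-s*W[:,0]+c*W[:,1]].round(1)
E
python3 - <<'E'
from tr import *
o=dict(tool_pos=[511.1,225.7,91.9],orientation=[180,0.1,-158.6]); cam=camRt("wrist",o)
for z,q in ((24,[[270,145],[269,175]]),(12,[[93,150],[99,195],[148,145],[153,195],[175,145],[179,195]]),(24,[[93,150],[99,195],[148,145],[175,145]]),(30,[[305,128]])): print(z,tray(q,z,cam).tolist())
E
python3 - <<'E'
import cv2
im=cv2.imread("pics/w9.png"); cv2.imwrite("pics/w9c.png",cv2.resize(im[100:210,10:320],None,fx=2.5,fy=2.5,interpolation=cv2.INTER_CUBIC))
E
```

```text
24 [[-40.0, 86.6], [-16.2, 86.1]]
12 [[-35.0, -59.1], [3.7, -59.0], [-38.9, -12.7], [3.7, -12.1], [-38.8, 9.6], [3.7, 10.2]]
24 [[-36.5, -52.4], [0.3, -52.3], [-40.2, -8.3], [-40.1, 12.9]]
30 [[-53.3, 112.3]]
```

View pics/w9c.png

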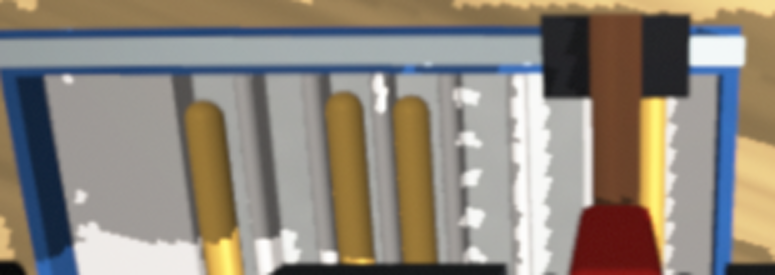

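```bash
python3 -m inch '{"dp":[[0,8,0],[0,12,0],[0,5.5,0],[0,0,10],[0,0,10],[0,0,3.5],[0,0,0]],"rotation":[[0,0,0],[0,0,0],[0,0,0],[0,0,0],[0,0,0],[0,0,0],[0,0,0]]}'
python3 - <<'E'
from h import *
im=r.grab_frame("wrist"); cv2.imwrite("pics/w10.png",im)
E
```

```text
clock: 19.85
tool_pos: [501.1, 248.5, 66.7]
orientation: [-180.0, -0.0, -158.7]
contact_force: [-0.9, 0.2, -1.5]
width: 0.206
```

View pics/w10.png

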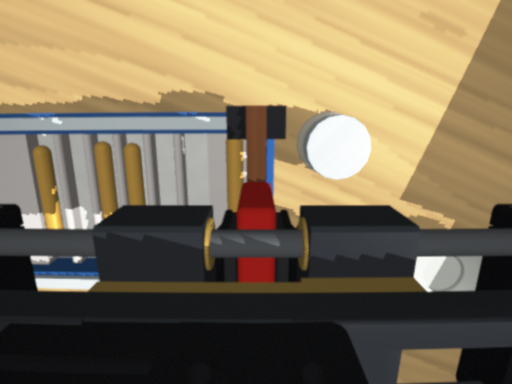

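Teeth are down beyond the fourth rod (rod at x≈234 px, left of the rake). Now feel down to the rails.

```bash
python3 -m inch '{"dp":[[0,0,0.7],[0,0,0.2],[0,0,0]],"rotation":[[0,0,0],[0,0,0],[0,0,0]]}'
```

```text
clock: 20.27
tool_pos: [501.2, 249.0, 66.2]
orientation: [180.0, 0.0, -158.6]
contact_force: [0.6, 0.7, -1.4]
width: 0.207
```

```bash
python3 -m inch '{"dp":[[0,0,0.2],[0,0,0]],"rotation":[[0,0,0],[0,0,0]]}'
```

```text
clock: 20.52
tool_pos: [501.2, 249.0, 66.0]
orientation: [-180.0, 0.0, -158.6]
contact_force: [-0.4, 0.5, -0.5]
width: 0.204
```

```bash
python3 -m inch '{"dp":[[0,0,0.3],[0,0,0]],"rotation":[[0,0,0],[0,0,0]]}'
```

```text
clock: 20.78
tool_pos: [501.2, 249.0, 65.8]
orientation: [180.0, 0.0, -158.6]
contact_force: [-2.0, -0.5, 2.4]
width: 0.2
```

```bash
python3 -m inch '{"dp":[[0,-2,0.12],[0,-3.1,0.045],[0,-3.1,0.045],[0,-3.1,0.045]],"rotation":[[0,0,0],[0,0,0],[0,0,0],[0,0,0]]}'
```

```text
clock: 21.28
tool_pos: [505.4, 238.6, 65.6]
orientation: [180.0, 0.0, -158.6]
contact_force: [-1.9, 4.0, 3.9]
width: 0.201
```

```bash
python3 -m inch '{"dp":[[0,-3.1,0.045],[0,-3.1,0.045],[0,-3.1,0.045],[0,-3.1,0.045]],"rotation":[[0,0,0],[0,0,0],[0,0,0],[0,0,0]]}'
```

```text
clock: 21.78
tool_pos: [509.9, 227.1, 65.4]
orientation: [180.0, 0.0, -158.6]
contact_force: [-1.6, 5.0, 4.4]
width: 0.202
```

```bash
python3 -m inch '{"dp":[[0,-3.1,0.045],[0,-3.1,0.045],[0,-3.1,0.045],[0,-3.1,0.045]],"rotation":[[0,0,0],[0,0,0],[0,0,0],[0,0,0]]}'
```

```text
clock: 22.28
tool_pos: [514.4, 215.5, 65.2]
orientation: [180.0, 0.0, -158.6]
contact_force: [-1.7, 4.3, 6.1]
width: 0.199
```

```bash
python3 -m inch '{"dp":[[0,-3.1,0.01],[0,-3.1,0.02],[0,-3.1,0.035],[0,-3.1,0.035]],"rotation":[[0,0,0],[0,0,0],[0,0,0],[0,0,0]]}'
```

```text
clock: 22.78
tool_pos: [518.9, 203.9, 65.1]
orientation: [180.0, 0.0, -158.6]
contact_force: [-1.3, 3.8, 5.2]
width: 0.203
```

```bash
python3 -m inch '{"dp":[[0,-3.1,0.04],[0,-3.1,0.04],[0,-3.1,0.04],[0,-3.1,0.04]],"rotation":[[0,0,0],[0,0,0],[0,0,0],[0,0,0]]}'
python3 - <<'E'
from h import *
im=r.grab_frame("wrist"); cv2.imwrite("pics/w11.png",im)
E
```

```text
clock: 23.28
tool_pos: [523.4, 192.3, 64.9]
orientation: [180.0, 0.0, -158.6]
contact_force: [-1.5, 4.1, 4.8]
width: 0.206
```

View pics/w11.png

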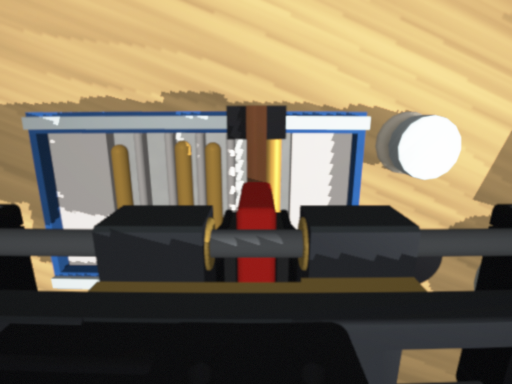

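```bash
python3 -m inch '{"dp":[[0,-3.1,0.042],[0,-3.1,0.042],[0,-3.1,0.042],[0,-3.1,0.042],[0,-3.1,0.042]],"rotation":[[0,0,0],[0,0,0],[0,0,0],[0,0,0],[0,0,0]]}'
```

```text
clock: 23.95
tool_pos: [529.0, 177.9, 64.7]
orientation: [180.0, 0.0, -158.6]
contact_force: [-2.7, 4.4, 6.3]
width: 0.205
```

```bash
python3 -m inch '{"dp":[[0,-3.1,0.042],[0,-3.1,0.042],[0,-3.1,0.042],[0,-3.1,0.042],[0,-3.1,0.042]],"rotation":[[0,0,0],[0,0,0],[0,0,0],[0,0,0],[0,0,0]]}'
```

```text
clock: 24.58
tool_pos: [534.6, 163.6, 64.5]
orientation: [180.0, 0.0, -158.6]
contact_force: [-1.9, 4.7, 5.8]
width: 0.206
```

```bash
python3 -m inch '{"dp":[[0,-3.1,0.042],[0,-3.1,0.042],[0,-3.1,0.042],[0,-3.1,0.042],[0,-3.1,0.042]],"rotation":[[0,0,0],[0,0,0],[0,0,0],[0,0,0],[0,0,0]]}'
```

```text
clock: 25.2
tool_pos: [540.3, 149.1, 64.3]
orientation: [180.0, 0.0, -158.6]
contact_force: [-2.2, 4.4, 5.9]
width: 0.207
```

```bash
python3 -m inch '{"dp":[[0,-3.1,0.03],[0,-3.1,0.03],[0,-3.1,0.04],[0,-3.1,0.04],[0,-3.1,0.04]],"rotation":[[0,0,0],[0,0,0],[0,0,0],[0,0,0],[0,0,0]]}'
```

```text
clock: 25.82
tool_pos: [545.8, 134.7, 64.1]
orientation: [180.0, 0.0, -158.6]
contact_force: [-1.7, 4.0, 4.9]
width: 0.202
```

```bash
python3 -m inch '{"dp":[[0,-3.1,0.04],[0,-3.1,0.04],[0,-3.1,0.04],[0,-3.1,0.04],[0,-3.1,0.04]],"rotation":[[0,0,0],[0,0,0],[0,0,0],[0,0,0],[0,0,0]]}'
```

```text
clock: 26.45
tool_pos: [551.5, 120.3, 63.9]
orientation: [180.0, 0.0, -158.6]
contact_force: [-2.5, 4.6, 6.3]
width: 0.203
```

```bash
python3 -m inch '{"dp":[[0,-3.1,0.04],[0,-3.1,0.04],[0,-3.1,0.04],[0,-3.1,0.04],[0,-3.1,0.04]],"rotation":[[0,0,0],[0,0,0],[0,0,0],[0,0,0],[0,0,0]]}'
```

```text
clock: 27.08
tool_pos: [557.1, 105.9, 63.7]
orientation: [180.0, -0.0, -158.6]
contact_force: [-2.7, 4.1, 7.0]
width: 0.206
```

```bash
python3 -m inch '{"dp":[[0,-3.1,0.04],[0,-3.1,0.04],[0,-3.1,0.04],[0,-3.1,0.04],[0,-3.1,0.04]],"rotation":[[0,0,0],[0,0,0],[0,0,0],[0,0,0],[0,0,0]]}'
```

```text
clock: 27.7
tool_pos: [562.7, 91.5, 63.5]
orientation: [180.0, -0.0, -158.6]
contact_force: [-2.1, 5.1, 6.0]
width: 0.202
```

```bash
python3 -m inch '{"dp":[[0,-3.1,0.04],[0,-3.1,0.04],[0,-3.1,0.04],[0,-3.1,0.04],[0,-2,0]],"rotation":[[0,0,0],[0,0,0],[0,0,0],[0,0,0],[0,0,0]]}'
```

```text
clock: 28.32
tool_pos: [568.0, 78.0, 63.4]
orientation: [180.0, -0.0, -158.6]
contact_force: [-2.0, 4.6, 7.2]
width: 0.203
```

```bash
python3 -m inch '{"dp":[[0,0,-4],[0,0,-14],[0,0,-24],[0,0,-20],[0,0,-4],[0,0,0]],"rotation":[[0,0,0],[0,0,0],[0,0,0],[0,0,0],[0,0,0],[0,0,0]]}'
python3 - <<'E'
from tr import *
o=r.get_obs();print(o['tool_pos'],o['orientation'],o['contact_force'])
im=r.grab_frame("wrist"); cv2.imwrite("pics/w12.png",im); np.save("w12.npy",np.array([o["tool_pos"],o["orientation"]]))
E
```

```text
clock: 29.08
tool_pos: [567.9, 77.5, 129.1]
orientation: [-180.0, -0.0, -158.6]
contact_force: [-0.5, 0.8, -1.6]
width: 0.202
[567.92434399  77.48026627 129.06795226] [-1.79989790e+02 -1.28964033e-02 -1.58630587e+02] [-0.49628903  0.84298204 -1.60144612]
```

View pics/w12.png

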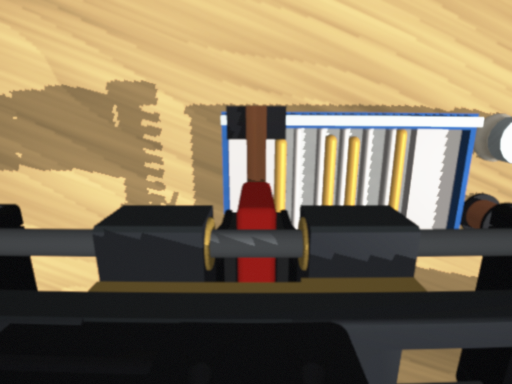

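Run:
```python
from tr import *
A=np.load("w12.npy"); cam=camRt("wrist",dict(tool_pos=A[0],orientation=A[1]))
q=[[281,145],[281,195],[330,145],[329,195],[354,145],[351,195],[402,140],[398,195]]
for z in (12,24): print(z,tray(q,z,cam)[:,1])
im=r.grab_frame("top"); cv2.imwrite("pics/t12.png",cv2.resize(im[120:230,140:270],None,fx=5,fy=5,interpolation=cv2.INTER_CUBIC))
c=cv2.imread("pics/w12.png")[105:215,215:485]; cv2.imwrite("pics/w12c.png",cv2.resize(c,None,fx=2.9,fy=2.9,interpolation=cv2.INTER_CUBIC))
```

```text
12 [-59.4 -58.4 -13.1 -11.2   9.7  10.5  55.1  57.5]
24 [-60.4 -59.5 -16.1 -14.3   5.7   6.5  49.2  51.4]
```

View pics/t12.png

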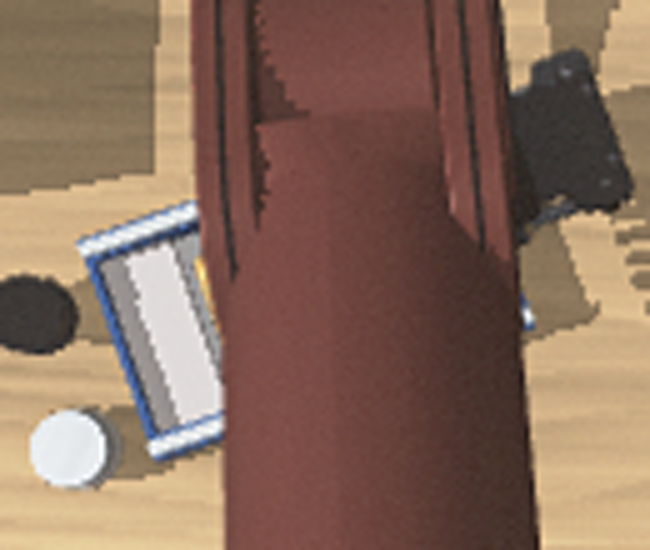

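View pics/w12c.png

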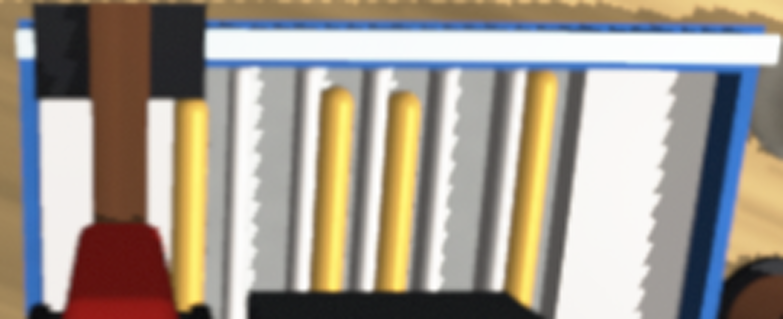

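```bash
python3 -m inch '{"dp":[[0,0,0],[0,0,0],[0,0,0],[0,0,0]],"rotation":[[0,0,0.1],[0,0,0.13],[0,0,0.12],[0,0,0.054]]}' && python3 -m inch '{"dp":[[0,-15,0],[-1,-35,0],[-1,-43,0],[-1,-43,0],[-1,-43,0],[-1,-43,0],[-1,-43,0],[-1,-30,0],[-1.9,-15,0],[0,-7,0],[0,0,0],[0,0,0]],"rotation":[[0,0,0],[0,0,0],[0,0,0],[0,0,0],[0,0,0],[0,0,0],[0,0,0],[0,0,0],[0,0,0],[0,0,0],[0,0,0],[0,0,0]]}'
python3 - <<'E'
from h import *
o=r.get_obs();print(o['tool_pos'],o['orientation'],o['joint_velocities'].round(1))
E
```

```text
clock: 29.68
tool_pos: [567.6, 77.6, 128.2]
orientation: [-180.0, -0.1, 178.1]
contact_force: [0.6, 0.7, -0.7]
width: 0.205
clock: 31.18
tool_pos: [567.5, -237.9, 129.1]
orientation: [180.0, -0.0, 178.3]
contact_force: [0.1, -0.1, -2.2]
width: 0.204
[ 567.51838085 -237.91956913  129.05902696] [ 1.79961203e+02 -9.23141142e-03  1.78340395e+02] [-0.2 -0.   0.1 -0.   0.1 -0.   0.1]
```

```bash
python3 -m inch '{"dp":[[0.5,-1.8,8],[0,0,16],[0,0,18],[0,0,14],[0,0,7],[0,0,3],[0,0,0],[0,0,0]],"rotation":[[0,0,0.002],[0,0,0],[0,0,0],[0,0,0],[0,0,0],[0,0,0],[0,0,0],[0,0,0]]}'
python3 - <<'E'
from h import *
im=r.grab_frame("wrist"); cv2.imwrite("pics/w13.png",im)
E
```

```text
clock: 32.17
tool_pos: [567.0, -241.3, 63.7]
orientation: [-180.0, 0.0, 178.1]
contact_force: [0.8, -0.3, -1.9]
width: 0.198
```

View pics/w13.png

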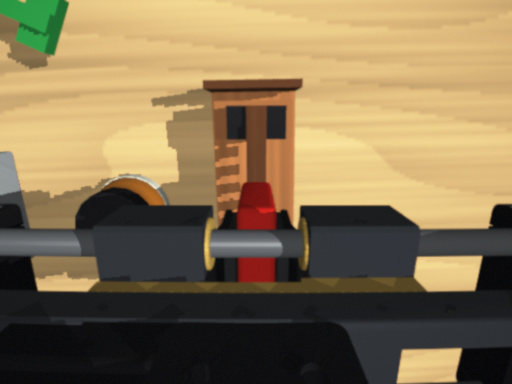

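```bash
python3 -m inch '{"dp":[[0,1.5,0],[0,0,1.2],[0,0,0.5],[0,0,0]],"rotation":[[0,0,0],[0,0,0],[0,0,0],[0,0,0]]}'; python3 -m inch '{"dp":[[0,0,0.4],[0,0,0]],"rotation":[[0,0,0],[0,0,0]]}'
```

```text
clock: 32.72
tool_pos: [566.7, -239.6, 61.4]
orientation: [-180.0, -0.0, 178.1]
contact_force: [0.6, 0.3, -2.0]
width: 0.199
clock: 32.98
tool_pos: [566.7, -239.7, 61.2]
orientation: [-180.0, 0.0, 178.1]
contact_force: [-1.1, 0.7, 0.9]
width: 0.203
```

```bash
python3 -m inch '{"dp":[[0,0,0],[0,0,0],[0,0,0],[0,0,0],[0,0,0]],"rotation":[[0,0,0],[0,0,0],[0,0,0],[0,0,0],[0,0,0]]}' -0.2 && python3 -m inch '{"dp":[[0,0,-5],[0,0,-15],[0,0,-30],[0,0,-45],[0,0,-45],[-15,0,-20],[-30,0,0],[-20,0,0],[0,0,0],[0,0,0]],"rotation":[[0,0,0],[0,0,0],[0,0,0],[0,0,0],[0,0,0],[0,0,0],[0,0,0],[0,0,0],[0,0,0],[0,0,0]]}'
python3 - <<'E'
from h import *
o=r.get_obs();print(o['tool_pos'],o['orientation'],o['contact_force'])
im=r.grab_frame("wrist"); cv2.imwrite("pics/w14.png",im)
im=r.grab_frame("top"); cv2.imwrite("pics/t14.png",cv2.resize(im[120:230,140:270],None,fx=5,fy=5,interpolation=cv2.INTER_CUBIC))
E
```

```text
clock: 33.6
tool_pos: [566.7, -239.7, 61.1]
orientation: [-180.0, -0.0, 178.1]
contact_force: [0.0, -0.4, -0.4]
width: 0.589
clock: 34.85
tool_pos: [630.9, -242.3, 221.7]
orientation: [-180.0, -0.0, 178.1]
contact_force: [-0.5, -0.6, -0.1]
width: 0.603
[ 630.93290365 -242.30261365  221.66233684] [-1.79976050e+02 -1.28867175e-03  1.78076697e+02] [-0.45269788 -0.56127049 -0.06407934]
```

View pics/w14.png

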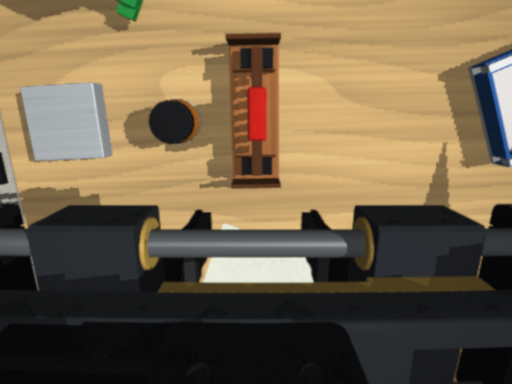

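View pics/t14.png

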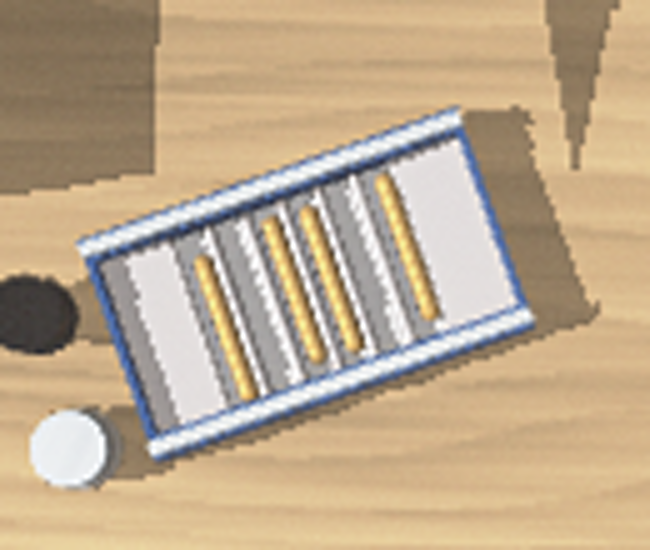

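```bash
python3 - <<'E'
from tr import *
cam=camRt("top")
q=np.array([[385,180],[430,315],[309,213],[352,345],[272,223],[317,357],[205,262],[249,396]])/5+[140-.4,120-.4]
print(tray(q,12,cam).tolist())
E
python3 -m inch '{"dp":[[0,30,0],[0,50,0],[0,58,0],[0,58,0],[0,58,0],[0,58,0],[0,45,0],[0,20,0],[0,0,0],[0,0,0]],"rotation":[[0,0,0],[0,0,0],[0,0,0],[0,0,0],[0,0,0],[0,0,0],[0,0,0],[0,0,0],[0,0,0],[0,0,0]]}'
python3 - <<'E'
from tr import *
o=r.get_obs()
im=r.grab_frame("wrist"); cv2.imwrite("pics/w15.png",im); np.save("w15.npy",np.array([o["tool_pos"],o["orientation"]]))
cam=camRt("wrist",o); c=project([[538,155,20]],cam)[0]; x0,y0=int(c[0])-120,max(0,int(c[1])-90); print(x0,y0)
cv2.imwrite("pics/w15c.png",cv2.resize(im[y0:y0+190,x0:x0+240],None,fx=3.3,fy=3.1,interpolation=cv2.INTER_CUBIC))
E
```

```text
[[42.1, -59.4], [-39.7, -57.4], [39.0, -12.0], [-40.7, -9.6], [40.8, 9.8], [-40.3, 11.5], [32.7, 53.3], [-48.1, 55.4]]
clock: 36.2
tool_pos: [644.3, 132.1, 221.4]
orientation: [-179.9, 0.0, 177.9]
contact_force: [-0.2, -0.3, -0.3]
width: 0.597
152 0
```

View pics/w15c.png

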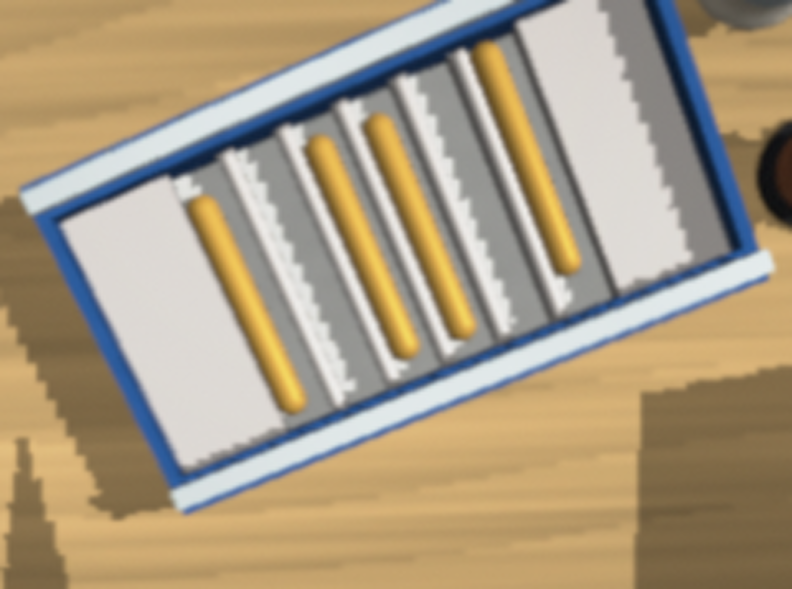

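Run:
```python
from tr import *
A=np.load("w15.npy"); cam=camRt("wrist",dict(tool_pos=A[0],orientation=A[1]))
q=np.array([[206,203],[291,404],[321,145],[404,350],[380,122],[463,330],[487,50],[568,266]])/[3.3,3.1]+[152,0]
for z in (12,24): print(z,tray(q,z,cam).tolist())
A=r.get_obs(); print(A['contact_force'],A['clock'])
```

```text
12 [[-38.7, -57.7], [42.6, -60.8], [-41.2, -11.5], [40.1, -13.7], [-40.3, 10.8], [41.7, 9.2], [-48.4, 54.6], [34.5, 53.4]]
24 [[-36.5, -56.9], [42.2, -59.9], [-38.8, -12.3], [39.8, -14.4], [-38.0, 9.3], [41.3, 7.8], [-45.9, 51.7], [34.4, 50.5]]
[-0.25030191  0.07129583  0.04576961] 36.25
```

```bash
python3 -c "
from rig import r
print(r.job_done())"
```

```text
the job is handed in; nothing more can be done
None
```

The job is handed in at about 36 s of the 64 s allowed. All four rods appear to be down, one to a groove, and the rake is back on its rest.

I took the red rake from its rest and combed from the -y end (about 7 s). I then hopped over the fourth rod, which had ended up on the +y land, and combed back from the +y end (about 7.5 s). At the readings, roughly every half second, press stayed around 5 to 9.5 N and sideways push under 6 N, with no jams. The rails rose about 2.5 mm over the stroke.

**Last checks:**
- **Rods:** the overhead and wrist pictures show the rods lying along the grooves at y of about -59, -12, 10 and 55 mm. That puts them in the grooves at -55, -11, 11 and 55 mm.
- **Height of the first rod:** its position agrees between three wrist views only at seated height, so I take it as down. It measured about 4 mm off its groove centre. Side play accounts for about 2 mm of that, and I put the rest down to calibration.
- **Rake:** it was released within 0.5 mm of where it was gripped and the wrist picture shows it lying in the rest. I judged that picture by eye and did not refit the pose.
- **Other things:** the wrist pictures show nothing disturbed and the arm ended clear. I did not measure the other things' positions again.

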